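# Find the platter's high spot and brake it there

### The arm

A 7-joint arm with a two-finger parallel gripper is mounted at the origin on the work surface. World frame = base frame: x ahead of the robot, y to its left, z up, the work surface at z = 0. Lengths are in m, angles in rad, forces in N, time in s.
With the tool pointing down it reaches from about 0.425 to 0.875 m from the base axis. Payload 4.7 kg.
Tool frame: the origin (TCP) lies at the very end of the fingers, on their centre line; the grasp point (between the pads) lies 19 mm behind it; z points along the fingers, y is the line along which they close (so a half turn about z gives the same grasp; the last joint's range is limited). The gripper opens to 87 mm and grips with 3 to 60 N. Pads are 19 mm wide; open, the fingers measure 117 mm over their backs; the gripper's body (75 mm by 190 mm) begins 51 mm behind the grasp point.
Start: joints at [-1.134, 0.321, -0.07, 1.45, 0.023, 1.371, -0.057], TCP at [0.267, 0.593, 0.223] pointing down, gripper open.
Joint ranges: [-2.86, 2.86], [-0.3, 2.09], [-1.38, 1.24], [0.06, 2.45], [-1.56, 4.7], [0.09, 2.05], [-2.69, 2.69]. Speed limits (rad/s): [2.57, 2.57, 3.14, 3.14, 3.14, 3.14, 3.14].

### API

Orientations are given as a rotation vector (axis times angle).
In Python, from bench import ctrl, get_image, job gives the robot as it stands.
- The arm moves only by the shell command python3 -m crank 'ROWS' [FORCE]. ROWS is JSON, a list that holds one entry, the list of rows, each a list of 5 numbers: the shift along the tool's x, y, z in mm, then the turn about the tool's z in rad, then the closure, from -1 (fully open) to 1 (shut), so that 0 is half open. A call has 1 to 10 rows; each row shifts and turns the commanded pose from where the row before left it, along the tool's axes as they then stand; what a row does not reach is not made up. A row lasts 1/12 s, in which the tool goes at most 41.7 mm and 7.16 degrees, less where a joint would pass 70% of its speed; a pose out of reach is approached as far as the arm can. A call with a gripper value outside its range is refused whole. The fingers move at their own pace and stop on an object; FORCE is the grip in N (left out, the last holds). Time passes only in rows, so rows that do not move let the fingers close. It gives the time, the measured TCP pose, the force, the opening and the grip force at its end, in the units of the state.
- ctrl.get_state(): the state, without advancing time (a new reading comes with each control period).
- get_image(name): name is "side" or "top"; returns a dict with "pixels" (420x560x3 uint8, red, green, blue), "fx", "fy", "cx", "cy" (pixels), "T" (4x4, takes a point from camera to world coordinates). Camera axes: x right, y down, z forward; pixel columns grow to the right and rows downward; lengths in m; the calibration is good to about 2 mm. A picture is of the moment at which its call begins. There is no depth.
- job.close_job(): hands the job in; it is judged then, once.
The state is a dict: "time": time; "joint_positions": joint angles; "qd": joint speeds; "joint_torque": joint torques, N m; "position": TCP position; "tool_rot": TCP orientation; "ft_force": force on the tool from outside, world axes, zero at the start; "torque": the same for the moment, N m; "grip_width": opening from 0.0 (shut) to 1.0 (fully open); "grip_force": force on a finger pad.
Only numpy, scipy, OpenCV 4.12 (cv2) and the standard library are available. Lean on these libraries where they do the work, as an engineer would, in place of code of your own. Each camera call takes 0.05 s, during which the arm holds its last target. There are 200 camera calls.

### The job

Slowly turn the bent record-player platter on its truing stand (well under half a turn a second) until the rim's highest spot is under the gauge, so that the red needle stands at the highest reading found anywhere on the rim, and let go of it there. Then pick up the green weight and gently hang it by its bail on both prongs of the brake arm's double hook, so that the brake holds the platter at that reading. Leave the other things on the bench where they are.

Things in the scene. Friction and masses are not known exactly. Their poses are not given: they have to be found in the camera images.
- truing_stand: Fixed stand, blue base plate 200 x 260 x 18 mm, carrying an aluminium platter (200 mm across, 16 mm thick, black mat) that slopes 30 degrees, its face looking up and towards the robot. Origin on the bench below the platter's centre; x: uphill, seen from above; y left; z up. Place and yaw vary. Gauge at the uphill edge, yellow brake arm sticking out to the right (-y).
- platter_center (a point): Centre of the platter's upper face, on its axis, about 186 mm above the bench. z is the platter's axis (outward normal of the upper face, leaning 30 degrees from vertical towards -x of the stand), x points uphill along the face to the gauge, y is the stand's y. It does not turn with the platter.
- platter (a joint): Angle of platter and crank, counter-clockwise seen from above; 0: crank downhill (-x). Turns endlessly, friction about 0.08 N m, stays where left. The rim is bent: one high spot 6 mm proud, some 40 degrees wide in all, and one lesser bulge half as high; their place relative to the crank differs each time. The high spot starts at least 55 degrees of turn from the gauge.
- crank_knob (a point): Middle of the red crank knob, a cylinder 24 mm in diameter and 42 mm long that stands at a right angle on the platter's face, 60 mm from the axis. The knob spins freely on its pin, so it can be held and led round the circle without turning the hand. This point lies 34 mm above the platter's face; the red part reaches from 13 to 55 mm above the face.
- needle (a joint): Gauge reading, rad: angle of the red needle. A light spring presses the gauge's brass feeler on the rim. About 0 on the round part of the rim, about 0.13 on top of the lesser bulge, about 0.27 on top of the high spot; grows as the rim pushes the feeler out. The gauge lies below the level of the platter's upper face.
- needle_tip (a point): Free end of the red needle, 124 mm from its pivot, over the white scale with black ticks (0.1 rad apart) at the uphill end of the stand. It moves to the left (+y of the stand) as the reading grows, about 33 mm in all.
- brake (a joint): Brake arm angle, rad: 0 with nothing hung on it; it goes down against a light spring when the weight hangs on the hook, until its rubber shoe meets the underside of the platter, at about 0.09. A pull of roughly 1 to 1.5 N on the hook starts to move it.
- brake_hook (a point): Midway between the two prongs, where the middle of the bail should lie; moves with the arm; 160 mm above the bench when up, x and y as the stand's. Prongs: 10 mm bars 64 mm apart along x, axes 10 mm below this point, from a cross bar 43 mm to its +y out to -y, turning up from 15 to 27 mm on its -y side, tops 17 mm above it. Room for fingers between them. The bail lies along x, across both.
- weight: Green cylindrical weight, 72 mm in diameter, 45 mm high, 0.35 to 0.55 kg, with a rigid steel bail over it. Origin at the centre of its underside; z up; the bail's top bar runs along x. Stands on the bench to the right or to the left of the stand.
- weight_bail (a point): Middle of the bail's straight top bar: round, 10 mm in diameter, 116 mm long along the weight's x, its axis 120 mm above the weight's underside, 75 mm above the green body. Pinch it here across y. The green body is wider than the gap between the hook's prongs, so the bail must be brought over the prongs from their open end, the body passing below them.
- solder_spool: Loose bystander: black and silver spool, 60 mm in diameter, 56 mm high; origin at its underside. Stands on the side where the weight is not. Leave alone.
- multimeter: Loose bystander: black box 85 x 165 x 43 mm, near left of the bench, origin at its underside. Leave alone.
- screwdriver: Loose bystander: orange screwdriver 190 mm long lying near right. Leave alone.
- cleaner_can: Loose bystander: can 60 mm in diameter, 170 mm high, far right. Leave alone.
- mug: Loose bystander: blue mug 80 mm in diameter, 90 mm high, behind left. Leave alone.
- drive_unit: Loose bystander: black drive unit 120 x 160 x 35 mm, behind right. Leave alone.
Mind the look-alikes: they are no part of the job. Leave any orange look-alike of the weight alone.

How it is judged:
On the way, in this order (a step that is already met when the one before it is completed fails the run):
1. the platter stands still, released, with its high spot under the gauge, before the weight is on the hook (value of joint needle above 0.215 rad and velocity of joint platter between -0.05 and 0.05 rad/s and contact force between the fingers and truing_stand below 0.1 N and value of joint brake below 0.03 rad), for 0.3 s.
2. the weight hangs on the hook and has pulled the brake on (value of joint brake above 0.06 rad and distance between weight_bail and brake_hook below 0.035 m and contact force between the fingers and weight below 0.1 N), for 0.2 s.
At the end, for the whole second after the job is handed in: Platter at rest, needle above 0.215 rad (within about 10 degrees of the high spot); weight at rest, hanging by its bail across both prongs (within 35 mm of the hook point, 8 mm in height, 0.3 rad of square, 0.35 rad of upright); brake arm pulled past 0.06 rad (value of joint needle above 0.215 rad and velocity of joint platter between -0.05 and 0.05 rad/s and value of joint brake above 0.06 rad and distance between weight_bail and brake_hook below 0.035 m and z of weight_bail in the frame of brake_hook between -0.006 and 0.008 m and angle between the x axis of weight_bail and the x axis of brake_hook, either way round below 0.3 rad and angle between weight's own z axis and vertical below 0.35 rad and linear speed of weight below 0.03 m/s); the robot touches nothing.
It fails at once if the platter is spun fast (over 3 rad/s) (velocity of joint platter above 3 rad/s or velocity of joint platter below -3 rad/s).
It fails at once if the weight is slammed onto the stand (over 40 N) (contact force between weight and truing_stand above 40 N).
It fails at once if a bystander is moved by more than 30 mm (distance of any of solder_spool, multimeter, screwdriver, cleaner_can, mug, drive_unit from where it was at the start of the episode above 0.03 m).
It also fails if it takes over 72 s, if anything falls off the work surface, if the arm or the gripper's body presses on something with over 40 N, if the wrist force passes 120 N, or if a joint passes its speed limit or range.

## Working session

There is one attempt and no reset: what is moved stays moved. The work goes in short steps, Python scripts to look and compute and a shell command to move; the robot and the scene stay as the last step left them, time stands still between calls to the robot, and variables do not carry over. Pictures are saved under pics/ and viewed, at most 10 in all, crops included, and the job is handed in when it is done.

```bash
ls; mkdir -p pics; python3 - <<'E'
from bench import ctrl,get_image
import cv2,numpy as np
for n in("side","top"):
    d=get_image(n); np.savez(f"pics/{n}0.npz",**d)
    cv2.imwrite(f"pics/{n}0.png",cv2.resize(d["pixels"][:,:,::-1],(784,588),interpolation=cv2.INTER_CUBIC))
    print(n,d["fx"],d["fy"],d["cx"],d["cy"]);print(np.round(d["T"],4))
print(ctrl.get_state())
E
```

```text
pics
side 441.952044956365 441.952044956365 276.0398163265621 209.05909841081896
[[ 0.7519 -0.3732  0.5435 -0.0924]
 [-0.6591 -0.4457  0.6057 -0.7508]
 [ 0.0162 -0.8137 -0.5811  0.8843]
 [ 0.      0.      0.      1.    ]]
top 533.5419907999303 533.5419907999303 283.48328746182386 196.24103462015916
[[-0.0083 -0.9949  0.1009  0.4019]
 [-0.9999  0.0076 -0.0075 -0.0175]
 [ 0.0067 -0.1009 -0.9949  1.6439]
 [ 0.      0.      0.      1.    ]]
{'time': 0.1, 'joint_positions': array([-1.13390168,  0.32177021, -0.07004158,  1.45155989,  0.02264343,
        1.37079305, -0.0569046 ]), 'qd': array([ 3.58066974e-04, -1.26529968e-03, -1.07051719e-03, -3.81965524e-03,
        9.28552425e-04,  9.81574284e-05,  5.46553217e-04]), 'joint_torque': array([-8.48974814e-04, -4.92566907e+01, -4.06128885e-01, -3.13398814e+01,
       -6.42128382e-02,  3.94568872e-02,  5.63352910e-05]), 'position': array([0.26658147, 0.59227493, 0.22155324]), 'tool_rot': array([-6.59156227e-01, -3.07143838e+00,  2.71965788e-03]), 'ft_force': array([ 0.4767592 ,  0.51875221, -0.3372431 ]), 'torque': array([0.02813861, 0.00758476, 0.01568242]), 'grip_force': 0.0, 'grip_width': 0.9997787089537388}
```

View pics/side0.png

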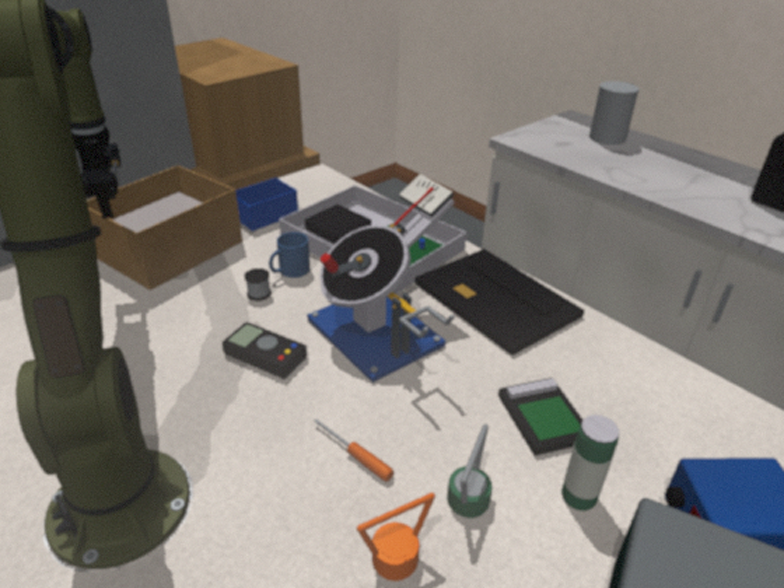

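View pics/top0.png

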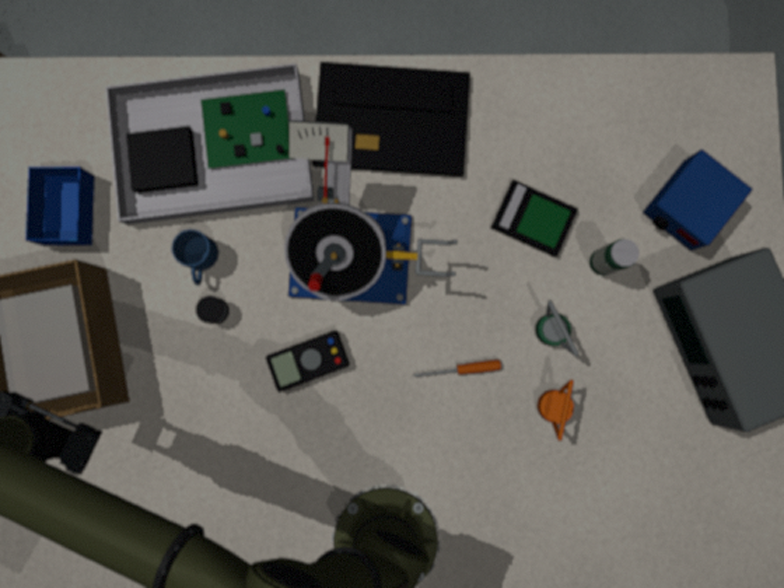

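The side view shows the green weight at (469,490) and an orange look-alike at (397,548). In the top view they are at (555,328) and (557,405). The green one fits the description. The knob is at about (316,283) in the top view and the hook at about (435,258). I'll enlarge crops to confirm.

```bash
cat > h.py <<'E'
import numpy as np,cv2
from scipy.spatial.transform import Rotation as R
from scipy.optimize import least_squares
def load(n): return dict(np.load(f"pics/{n}.npz"))
def take(name,tag):
    from bench import get_image
    d=get_image(name); np.savez(f"pics/{tag}.npz",**d); return d
def onz(d,u,v,z):
    r=d["T"][:3,:3]@[(u-d["cx"])/d["fx"],(v-d["cy"])/d["fy"],1]; o=d["T"][:3,3]
    return o+r*(z-o[2])/r[2]
def proj(d,p):
    c=d["T"][:3,:3].T@(np.asarray(p)-d["T"][:3,3]); return np.array([d["fx"]*c[0]/c[2]+d["cx"],d["fy"]*c[1]/c[2]+d["cy"]])
def tri(ds,uv):
    f=lambda p:np.concatenate([proj(d,p)-q for d,q in zip(ds,uv)])
    s=least_squares(f,[.5,0,.1]); return s.x,np.abs(s.fun).max()
def crop(d,u0,v0,u1,v1,w,h):
    return cv2.resize(d["pixels"][v0:v1,u0:u1,::-1],(w,h),interpolation=cv2.INTER_CUBIC)
E
python3 - <<'E'
from h import *
t,s=load("top0"),load("side0")
a=crop(t,190,80,350,220,400,350); b=crop(t,350,190,430,320,246,400)
c=crop(s,215,110,335,280,400,567); 
im=np.zeros((600,800,3),np.uint8); im[:350,:400]=a; im[:567,400:]=c
im[360:600,:400]=cv2.resize(s["pixels"][290:410,250:450,::-1],(400,240),interpolation=cv2.INTER_CUBIC)
cv2.imwrite("pics/c1.png",im)
cv2.imwrite("pics/c2.png",np.hstack([crop(t,370,195,430,255,560,560)]))
E
```

```text
(no output)
```

View pics/c1.png

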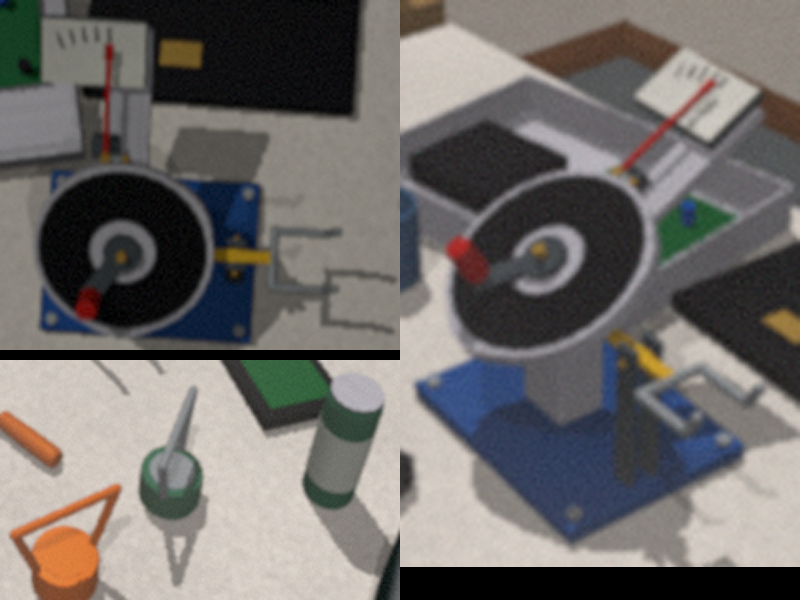

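View pics/c2.png

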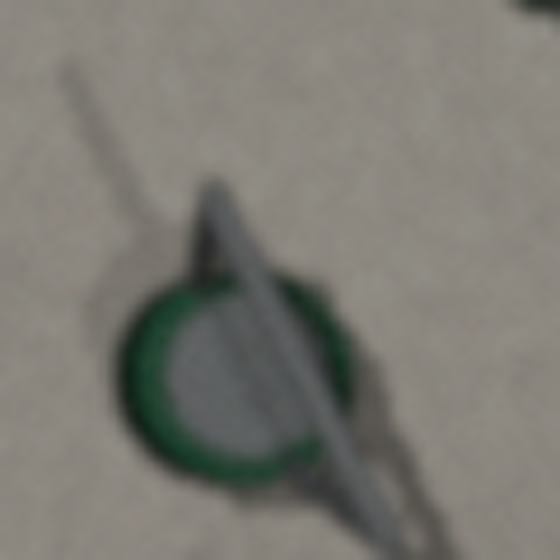

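The first crop shows the platter with the knob at crop (88,300), the double hook at (270..340, 230..290) and the needle tip at (110,45). The second confirms the green body with a steel bail running from (215,185) to (400,550). Next I'll fit the stand pose and the weight pose.

```bash
cat > fit.py <<'E'
from h import *
t,s=load("top0"),load("side0")
A=lambda u,v:np.array([190+u/2.5,80+v/2.5]); C=lambda u,v:np.array([215+(u-400)/(10/3),110+v/(10/3)])
def stand(p):
    T=np.eye(4);T[:3,:3]=R.from_euler('z',p[2]).as_matrix();T[:2,3]=p[:2];return T
def pc(p):
    T=stand(p);M=np.eye(4);M[:3,:3]=R.from_euler('y',-30,degrees=True).as_matrix();M[2,3]=.186;return T@M
ap=lambda T,q:T[:3,:3]@np.asarray(q)+T[:3,3]
th=np.linspace(0,2*np.pi,120)
def ext(d,M):
    P=np.array([proj(d,ap(M,[.1*np.cos(a),.1*np.sin(a),z])) for a in th for z in(0,-.016)])
    return np.r_[P.min(0),P.max(0)]
def knob(M,phi,h): return ap(M,[-.06*np.cos(phi),-.06*np.sin(phi),h])
def f(p):
    T,M=stand(p),pc(p); r=[]
    cor=[(.1,.13),(.1,-.13),(-.1,-.13),(-.1,.13)]
    cor=[ap(T,[a+p[3],b+p[4],.018]) for a,b in cor]
    for k,q in enumerate([A(52,170),A(262,183),A(245,342),A(40,330)]): r.append(proj(t,cor[k])-q)
    for k,q in [(1,C(742,450)),(2,C(573,540)),(3,C(418,385))]: r.append(proj(s,cor[k])-q)
    r.append(ext(t,M)-np.r_[A(37,167),A(213,332)]); r.append(ext(s,M)-np.r_[C(447,172),C(658,360)])
    r.append(proj(t,knob(M,p[5],.034))-A(89,301)); r.append(proj(s,knob(M,p[5],.034))-C(467,259))
    return np.concatenate(r)
if __name__=="__main__":
    o=least_squares(f,[.6,.1,0,0,0,.5],loss='soft_l1'); p=o.x
    print(np.round(p,4)); print(np.round(f(p),1)); np.save("stand.npy",p)
    T,M=stand(p),pc(p)
    print("knob",knob(M,p[5],.034),"normal",M[:3,2],"center",M[:3,3])
    # hook: prong root corners (z~.150+r)
    for n,q in [("hook near root",[A(275,288),C(642,392)]),("far root",[A(274,230),C(702,368)]),("near tip",[A(335,289),C(698,425)]),("far tip",[A(340,233),C(757,388)])]:
        x,e=tri([t,s],q);print(n,x,e,"in stand",np.linalg.inv(T)[:3]@np.r_[x,1])
    # weight: bail ends z=.12 in top
    c2=lambda u,v:(370+u*60/560,195+v*60/560)
    a=onz(t,*c2(215,187),.12);b=onz(t,*c2(400,548),.12);print("bail",a,b,np.linalg.norm(a-b),(a+b)/2,"yaw",np.arctan2(*(a-b)[1::-1]))
    bs=lambda u,v:(250+u/2,290+(v-360)/2)
    print("side bail ends",onz(s,*bs(193,392),.12),onz(s,*bs(163,492),.12))
    print("body top ctr", onz(t,*c2(237,385),.045))
E
python3 fit.py
```

```text
[ 0.594   0.091  -0.072   0.0175 -0.0197 -0.6152]
[ 0.3 -0.3  0.3 -0.1  3.1  0.8  0.1  0.2  1.5 -1.8 -0.8 -2.  -2.1 -1.
 -1.1 -2.7  1.3  0.4 -0.8 -1.4  0.5  1.6  0.   0.6  0.1 -0.5]
knob [0.5372259  0.12976449 0.19094515] normal [-0.49870457  0.03596878  0.8660254 ] center [0.59401564 0.09095122 0.186     ]
hook near root [ 0.55581803 -0.07543094  0.15584388] 0.2065261551367712 in stand [-0.02612952 -0.16869893  0.15584388]
far root [ 0.623072   -0.07566149  0.14748543] 0.35428685959465156 in stand [ 0.04096678 -0.1640908   0.14748543]
near tip [ 0.55325317 -0.14201315  0.16458242] 0.18958931798124468 in stand [-0.02389798 -0.23529314  0.16458242]
far tip [ 0.61407364 -0.14704632  0.17351087] 0.2067319752027288 in stand [ 0.03712699 -0.235938    0.17351087]
bail [ 0.49989332 -0.34234361  0.12      ] [ 0.38928273 -0.39560149  0.12      ] 0.12276442614989923 [ 0.44458802 -0.36897255  0.12      ] yaw 0.44873024336336237
side bail ends [ 0.49471492 -0.34406235  0.12      ] [ 0.36978035 -0.41364113  0.12      ]
body top ctr [ 0.44106854 -0.36354801  0.045     ]
```

```bash

python3 -m crank '[[[0,0,-35,-0.117,-1],[0,0,-35,-0.117,-1],[0,0,-20,-0.117,-1],[-7,-10,0,0,-1],[-15,-22,0,0,-1],[-15,-22,0,0,-1],[-15,-22,0,0,-1],[-15,-22,0,0,-1],[-15,-22,0,0,-1],[-15,-22,0,0,-1]]]'
python3 -m crank '[[[-15,-22,0,0,-1],[-15,-22,0,0,-1],[-15,-22,0,0,-1],[-15,-22,0,0,-1],[-15,-22,0,0,-1],[-15,-22,0,0,-1],[-15,-22,0,0,-1],[-15,-22,0,0,-1],[-15,-22,0,0,-1],[-15,-22,0,0,-1]]]'
cat > look.py <<'E'
import sys
from fit import *
from bench import ctrl
p=np.load("stand.npy");M=pc(p);T=stand(p)
def state():
    st=ctrl.get_state();g=st["position"]+[0,0,-0] ;Rm=R.from_rotvec(st["tool_rot"]).as_matrix()
    gp=st["position"]-.019*Rm[:,2]
    print("t %.2f tcp %s yawy %.3f F %s w %.3f gf %.1f grasp-in-platter %s grasp-in-stand %s"%(st["time"],np.round(st["position"],4),np.arctan2(Rm[1,1],Rm[0,1]),np.round(st["ft_force"],1),st["grip_width"]*87,st["grip_force"],np.round((np.linalg.inv(M)@np.r_[gp,1])[:3]*1e3,1),np.round((np.linalg.inv(T)@np.r_[gp,1])[:3]*1e3,1)))
    return gp
def needle(d,piv,tip0):
    px=d["pixels"].astype(int);m=(px[...,0]>px[...,1]+60)&(px[...,0]>px[...,2]+60);
    q0,q1=proj(d,piv),proj(d,tip0)
    v,u=np.nonzero(m);k=(np.hypot(u-q0[0],v-q0[1])<1.35*np.linalg.norm(q1-q0))&(v<q0[1]-3)
    return u[k],v[k]
if __name__=="__main__":
    state()
E
python3 look.py
python3 - <<'E'
from look import *
# needle pivot & tip from initial pictures
tip,e1=tri([t,s],[A(110,46),C(713,84)]);b,e2=tri([t,s],[A(107,152),C(620,172)])
Mi=np.linalg.inv(M)
print("tip",np.round(ap(Mi,tip)*1e3,1),e1,"base",np.round(ap(Mi,b)*1e3,1),e2)
E
```

```text
time: 0.93
position: [0.3537, 0.4424, 0.3116]
tool_rot: [-0.114, -3.139, 0.002]
ft_force: [0.4, 0.5, 0.1]
grip_width: 1.0
grip_force: 0.0
time: 1.77
position: [0.4872, 0.2123, 0.3117]
tool_rot: [-0.114, -3.138, 0.001]
ft_force: [0.6, 0.5, 0.5]
grip_width: 1.0
grip_force: 0.0
t 1.77 tcp [0.4872 0.2123 0.3117] yawy 1.498 F [0.6 0.5 0.5] w 86.990 gf 0.0 grasp-in-platter [-27.4 113.4 182.9] grasp-in-stand [-115.2  113.4  330.7]
tip [225.3  22.2 -13.2] 0.2808710472082794 base [107.9  24.1 -13.7] 0.4045732781714264
```

```bash

python3 -m crank '[[[-13,-20,0,0,-1],[-13,-20,0,0,-1],[-13,-20,0,0,-1],[-14,-19,0,0,-1],[0,0,20,0,-1],[0,0,25,0,-1],[0,0,25,0,-1],[0,0,25,0,-1],[0,0,20,0,-1],[0,0,15,0,-1]]]' >/dev/null
python3 look.py
python3 -m crank '[[[0,0,5,0,-1],[0,0,0,0,0],[0,0,0,0,1],[0,0,0,0,1],[0,0,0,0,1],[0,0,0,0,1],[0,0,0,0,1],[0,0,0,0,1]]]' 8 >/dev/null
python3 look.py
python3 - <<'E'
from look import *
a=take("side","side1");b=take("top","top1")
cv2.imwrite("pics/c3.png",np.hstack([crop(a,205,100,325,250,480,600),crop(b,205,90,285,240,320,600)]))
E
```

```text
t 2.60 tcp [0.5326 0.1306 0.1794] yawy 1.498 F [-0.   0.8  0.1] w 86.840 gf 0.0 grasp-in-platter [-49.2  35.2  42.8] grasp-in-stand [-64.   35.2 198.4]
t 3.27 tcp [0.5345 0.1315 0.178 ] yawy 1.499 F [-0.5 -0.1  0.9] w 47.975 gf 0.0 grasp-in-platter [-48.4  36.1  40.7] grasp-in-stand [-62.3  36.1 197. ]
```

View pics/c3.png

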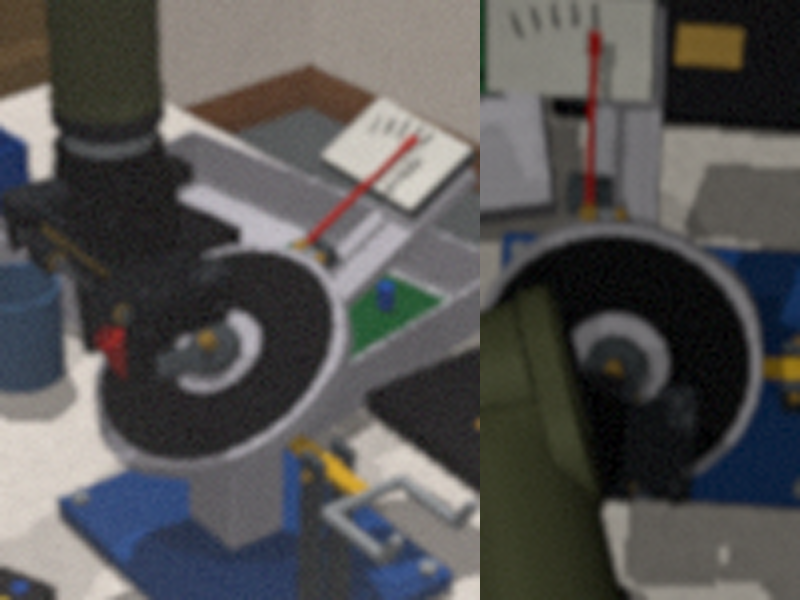

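The fingers straddle the knob (side crop about (110,350)) and are still closing. The needle is visible in both views. I'll finish the grip and set up the needle reading.

```bash

cat > read.py <<'E'
from look import *
def onplane(d,u,v,z):
    r=d["T"][:3,:3]@[(u-d["cx"])/d["fx"],(v-d["cy"])/d["fy"],1];Mi=np.linalg.inv(M)
    r=Mi[:3,:3]@r;o=ap(Mi,d["T"][:3,3]);return o+r*(z-o[2])/r[2]
def reading(d,tol=60):
    px=d["pixels"].astype(int);m=(px[...,0]>px[...,1]+tol)&(px[...,0]>px[...,2]+tol)
    v,u=np.nonzero(m);P=np.array([onplane(d,a,b,-.0135) for a,b in zip(u,v)]).reshape(-1,3)
    k=(P[:,0]>.125)&(P[:,0]<.24)&(abs(P[:,1]-.03)<.05);Q=P[k]
    if len(Q)<10: return None,len(Q)
    c=Q.mean(0);w=np.linalg.svd(Q[:,:2]-c[:2])[2][0]
    tipy=np.median(Q[Q[:,0]>Q[:,0].max()-.012,1])
    return round(float(np.arctan2(w[1],w[0]) if w[0]>0 else np.arctan2(-w[1],-w[0])),3),len(Q),round(float(tipy)*1e3,1)
if __name__=="__main__":
    state();from bench import get_image
    print("side",reading(get_image("side")))
E
python3 -m crank '[[[0,0,0,0,1],[0,0,0,0,1],[0,0,0,0,1],[0,0,0,0,1],[0,0,0,0,1],[0,0,0,0,1],[0,0,0,0,1]]]' 8 >/dev/null
python3 read.py; python3 -c "
from read import *
print([(n,reading(load(n))) for n in ('side0','top0','side1','top1')])
f=lambda p:np.array([51.96*np.cos(p),-60*np.sin(p),30*np.cos(p)])
for a in range(-35,326,30):
  print(a,[np.round(f(np.radians(a+(i+1)*3))-f(np.radians(a+i*3)),1).tolist() for i in (0,4,9)],np.round(f(np.radians(a+30))-f(np.radians(a)),1))
"
```

```text
t 3.95 tcp [0.5342 0.1317 0.1775] yawy 1.499 F [-0.7  1.3  0. ] w 23.668 gf 8.0 grasp-in-platter [-48.9  36.4  40.4] grasp-in-stand [-62.6  36.4 196.5]
side (-0.008, 41, 28.0)
[('side0', (-0.008, 42, 28.0)), ('top0', (-0.033, 18, 25.0)), ('side1', (-0.008, 41, 28.0)), ('top1', (-0.029, 28, 25.0))]
-35 [[1.5, -2.6, 0.9], [1.0, -2.9, 0.6], [0.3, -3.1, 0.2]] [  9.2 -29.2   5.3]
-5 [[0.2, -3.1, 0.1], [-0.4, -3.1, -0.2], [-1.1, -2.9, -0.6]] [ -4.7 -30.6  -2.7]
25 [[-1.2, -2.8, -0.7], [-1.7, -2.5, -1.0], [-2.2, -1.9, -1.3]] [-17.3 -23.8 -10. ]
55 [[-2.3, -1.7, -1.3], [-2.5, -1.2, -1.5], [-2.7, -0.4, -1.6]] [-25.3 -10.6 -14.6]
85 [[-2.7, -0.2, -1.6], [-2.7, 0.5, -1.6], [-2.5, 1.3, -1.4]] [-26.5   5.4 -15.3]
115 [[-2.4, 1.4, -1.4], [-2.1, 2.0, -1.2], [-1.6, 2.5, -0.9]] [-20.6  20.  -11.9]
145 [[-1.5, 2.6, -0.9], [-1.0, 2.9, -0.6], [-0.3, 3.1, -0.2]] [-9.2 29.2 -5.3]
175 [[-0.2, 3.1, -0.1], [0.4, 3.1, 0.2], [1.1, 2.9, 0.6]] [ 4.7 30.6  2.7]
205 [[1.2, 2.8, 0.7], [1.7, 2.5, 1.0], [2.2, 1.9, 1.3]] [17.3 23.8 10. ]
235 [[2.3, 1.7, 1.3], [2.5, 1.2, 1.5], [2.7, 0.4, 1.6]] [25.3 10.6 14.6]
265 [[2.7, 0.2, 1.6], [2.7, -0.5, 1.6], [2.5, -1.3, 1.4]] [26.5 -5.4 15.3]
295 [[2.4, -1.4, 1.4], [2.1, -2.0, 1.2], [1.6, -2.5, 0.9]] [ 20.6 -20.   11.9]
325 [[1.5, -2.6, 0.9], [1.0, -2.9, 0.6], [0.3, -3.1, 0.2]] [  9.2 -29.2   5.3]
```

```bash

python3 -m crank '[[[1.4,-2.7,0.8,0,1],[1.4,-2.7,0.8,0,1],[1.4,-2.7,0.8,0,1],[1,-2.9,0.6,0,1],[1,-2.9,0.6,0,1],[1,-2.9,0.6,0,1],[1,-2.9,0.6,0,1],[0.4,-3.1,0.2,0,1],[0.4,-3.1,0.2,0,1],[0.4,-3.1,0.2,0,1]]]' >/dev/null
python3 read.py
python3 -m crank '[[[0.1,-3.1,0.1,0,1],[0.1,-3.1,0.1,0,1],[0.1,-3.1,0.1,0,1],[-0.5,-3.1,-0.2,0,1],[-0.4,-3.1,-0.2,0,1],[-0.5,-3.1,-0.3,0,1],[-0.4,-3.1,-0.3,0,1],[-1,-2.9,-0.6,0,1],[-1,-2.9,-0.6,0,1],[-1,-2.9,-0.6,0,1]]]' >/dev/null
python3 read.py
```

```text
t 4.83 tcp [0.5237 0.1028 0.1726] yawy 1.499 F [3.3 1.6 2.1] w 23.346 gf 8.0 grasp-in-platter [-58.7   6.7  40.4] grasp-in-stand [-71.1   6.7 191.6]
side (-0.01, 44, 28.0)
t 5.72 tcp [0.5264 0.0738 0.1754] yawy 1.500 F [4.2 5.3 2.3] w 23.579 gf 8.0 grasp-in-platter [-53.2 -22.   40.4] grasp-in-stand [-66.2 -22.  194.4]
side (0.119, 51, 43.1)
```

```bash

python3 -m crank '[[[-1.2,-2.8,-0.7,0,1],[-1.3,-2.7,-0.7,0,1],[-1.4,-2.7,-0.8,0,1],[-1.5,-2.6,-0.9,0,1],[-1.7,-2.5,-1,0,1]]]' >/dev/null
python3 read.py
python3 -m crank '[[[-1.8,-2.4,-1,0,1],[-1.9,-2.3,-1.1,0,1],[-2,-2.2,-1.1,0,1],[-2,-2,-1.2,0,1],[-2.1,-1.9,-1.3,0,1]]]' >/dev/null
python3 read.py
python3 -m crank '[[[-2.2,-1.8,-1.3,0,1],[-2.3,-1.7,-1.3,0,1],[-2.4,-1.5,-1.4,0,1],[-2.4,-1.3,-1.4,0,1],[-2.5,-1.2,-1.5,0,1]]]' >/dev/null
python3 read.py
```

```text
t 6.18 tcp [0.5323 0.061  0.1793] yawy 1.501 F [6.1 6.3 0.9] w 23.556 gf 8.0 grasp-in-platter [-45.3 -34.4  40.4] grasp-in-stand [-59.4 -34.4 198.3]
side (0.024, 49, 31.0)
t 6.65 tcp [0.5405 0.0504 0.1845] yawy 1.501 F [4.  7.1 0.6] w 23.822 gf 8.0 grasp-in-platter [-35.  -44.4  40.4] grasp-in-stand [-50.5 -44.4 203.5]
side (-0.016, 44, 28.0)
t 7.12 tcp [0.5506 0.0425 0.1907] yawy 1.502 F [ 2.   7.  -0.3] w 23.359 gf 8.0 grasp-in-platter [-22.6 -51.6  40.4] grasp-in-stand [-39.8 -51.6 209.7]
side (-0.007, 43, 28.0)
```

```bash

python3 -m crank '[[[-2.6,-0.8,-1.5,0,1],[-2.6,-0.6,-1.5,0,1],[-2.6,-0.5,-1.5,0,1],[-2.7,-0.4,-1.5,0,1],[-2.7,-0.2,-1.6,0,1]]]' >/dev/null
python3 read.py
python3 -m crank '[[[-2.7,-0.1,-1.6,0,1],[-2.7,0,-1.6,0,1],[-2.7,0.1,-1.6,0,1],[-2.7,0.2,-1.5,0,1],[-2.7,0.3,-1.5,0,1]]]' >/dev/null
python3 read.py
python3 -m crank '[[[-2.7,0.6,-1.5,0,1],[-2.6,0.8,-1.5,0,1],[-2.6,0.9,-1.5,0,1],[-2.6,1,-1.5,0,1],[-2.5,1.2,-1.5,0,1]]]' >/dev/null
python3 read.py
python3 -m crank '[[[-2.4,1.4,-1.4,0,1],[-2.4,1.5,-1.4,0,1],[-2.3,1.7,-1.3,0,1],[-2.2,1.8,-1.3,0,1],[-2.2,1.8,-1.3,0,1]]]' >/dev/null
python3 read.py
```

```text
t 7.58 tcp [0.5621 0.0376 0.1976] yawy 1.501 F [-1.9  4.6 -0.9] w 23.580 gf 8.0 grasp-in-platter [ -8.8 -55.6  40.4] grasp-in-stand [-27.8 -55.6 216.6]
side (-0.01, 42, 28.0)
t 8.05 tcp [0.5763 0.036  0.2058] yawy 1.500 F [-2.7  4.1  0.7] w 23.618 gf 8.0 grasp-in-platter [  7.6 -56.1  40.4] grasp-in-stand [-13.7 -56.1 224.8]
side (-0.011, 39, 28.0)
t 8.52 tcp [0.5897 0.0386 0.2134] yawy 1.499 F [-3.7  3.4 -0.4] w 24.010 gf 8.0 grasp-in-platter [ 22.8 -52.5  40.4] grasp-in-stand [ -0.5 -52.5 232.4]
side (-0.013, 30, 28.0)
t 8.98 tcp [0.6029 0.0456 0.2207] yawy 1.499 F [-4.6  1.2 -0.5] w 24.003 gf 8.0 grasp-in-platter [ 37.3 -44.6  40.4] grasp-in-stand [ 12.1 -44.6 239.7]
side (0.032, 29, 31.0)
```

```bash

python3 -m crank '[[[-2,2.1,-1.2,0,1],[-1.9,2.2,-1.1,0,1],[-1.9,2.3,-1.1,0,1]]]' >/dev/null
python3 read.py
python3 -m crank '[[[-1.8,2.4,-1,0,1],[-1.7,2.4,-1,0,1],[-1.6,2.5,-0.9,0,1]]]' >/dev/null
python3 read.py
python3 - <<'E'
from look import *
a=take("side","side2");b=take("top","top2")
from read import reading
print(reading(a),reading(b))
cv2.imwrite("pics/c4.png",np.hstack([crop(a,235,90,335,215,480,600),crop(b,205,70,285,220,320,600)]))
E
```

```text
t 9.28 tcp [0.6093 0.0512 0.2241] yawy 1.498 F [-4.5  1.6 -0.6] w 23.844 gf 8.0 grasp-in-platter [ 44.2 -38.5  40.4] grasp-in-stand [ 18.1 -38.5 243.1]
side (0.17, 17, 49.3)
t 9.58 tcp [0.6155 0.0586 0.2274] yawy 1.498 F [-3.9  0.2 -0. ] w 23.913 gf 8.0 grasp-in-platter [ 50.7 -30.7  40.4] grasp-in-stand [ 23.7 -30.7 246.4]
side (0.257, 19, 58.5)
(0.26, 14, 58.5) (0.266, 21, 56.4)
```

View pics/c4.png

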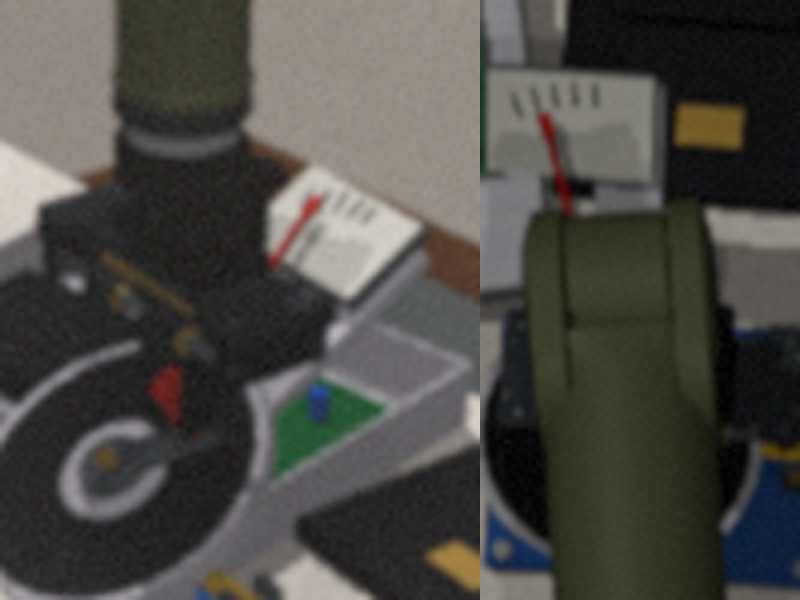

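The needle in the top crop stands near the fourth tick (0.3), so this is the high spot. I'll step a little past it to bracket the peak.

```bash
cat > r2.py <<'E'
from read import *
from bench import get_image
state();print("side",reading(get_image("side")),"top",reading(get_image("top")))
E
python3 -m crank '[[[-1.9,3.6,-1.1,0,1],[0,0,0,0,1]]]' >/dev/null; python3 r2.py
python3 -m crank '[[[-1.6,3.8,-1,0,1],[0,0,0,0,1]]]' >/dev/null; python3 r2.py
```

```text
t 9.90 tcp [0.6181 0.0627 0.2287] yawy 1.499 F [-1.4  0.8  0.2] w 24.004 gf 8.0 grasp-in-platter [ 53.4 -26.4  40.5] grasp-in-stand [ 26.  -26.4 247.7]
side (0.274, 10, 58.5) top (0.267, 23, 56.4)
t 10.17 tcp [0.62   0.0664 0.2298] yawy 1.499 F [-1.9 -0.3  0.7] w 24.036 gf 8.0 grasp-in-platter [ 55.3 -22.7  40.5] grasp-in-stand [ 27.7 -22.7 248.8]
side (0.26, 15, 58.5) top (0.239, 19, 53.8)
```

```bash

python3 -m crank '[[[1.3,-2.9,0.8,0,1],[1.3,-2.9,0.8,0,1],[0,0,0,0,1],[0,0,0,0,1]]]' >/dev/null; python3 r2.py
python3 -m crank '[[[0,0,0,0,0],[0,0,0,0,0],[0,0,0,0,0],[0,0,0,0,0],[0,0,0,0,0],[0,0,0,0,0],[0,0,0,0,0],[0,0,0,0,0]]]' >/dev/null; python3 r2.py
```

```text
t 10.60 tcp [0.6163 0.0602 0.2279] yawy 1.499 F [-0.3  1.9  1.3] w 23.746 gf 8.0 grasp-in-platter [ 51.6 -29.1  40.5] grasp-in-stand [ 24.4 -29.1 246.9]
side (0.257, 17, 58.5) top (0.264, 21, 56.4)
t 11.37 tcp [0.6163 0.0605 0.2277] yawy 1.499 F [-0.9  0.1 -0.5] w 43.198 gf 0.0 grasp-in-platter [ 51.5 -28.8  40.4] grasp-in-stand [ 24.4 -28.8 246.7]
side (0.275, 14, 58.5) top (0.268, 24, 56.4)
```

```bash

python3 -m crank '[[[0,0,-10,0,0],[0,0,-20,0,0],[0,0,-25,0,0],[0,0,-25,0,-0.3],[0,0,-20,0,-1],[0,0,-10,0,-1],[4,-13,0,0,-1],[9,-27,0,0,-1],[9,-27,0,0,-1],[9,-27,0,0,-1]]]' >/dev/null; python3 r2.py
python3 -m crank '[[[9,-27,0,0,-1],[9,-27,0,0,-1],[9,-27,0,0,-1],[9,-27,0,0,-1],[9,-27,0,0,-1],[9,-27,0,0,-1],[9,-27,0,0,-1],[9,-27,0,0,-1],[9,-27,0,0,-1],[9,-27,0,0,-1]]]' >/dev/null
python3 -m crank '[[[9,-27,0,0,-1],[9,-27,0,0,-1],[4,-13,0,-0.104,-1],[0,0,0,-0.104,-1],[0,0,0,-0.104,-1],[0,0,0,-0.104,-1],[0,0,0,-0.104,-1],[0,0,0,0,-1]]]' >/dev/null; python3 r2.py
python3 - <<'E'
from look import *
a=take("side","side3");b=take("top","top3")
st=ctrl.get_state();Rm=R.from_rotvec(st["tool_rot"]).as_matrix()
print("tool delta to bail mm",np.round(Rm.T@(np.array([.443,-.366,.101])-st["position"])*1e3,1))
cv2.imwrite("pics/c5.png",np.hstack([crop(a,235,240,365,402,480,600),crop(b,195,70,275,220,320,600)]))
E
```

```text
t 12.30 tcp [ 0.577  -0.033   0.3362] yawy 1.499 F [-0.1 -0.5 -0.4] w 81.221 gf 0.0 grasp-in-platter [  77.7 -124.8  150.5] grasp-in-stand [  -8.  -124.8  355.2]
side (0.245, 17, 40.8) top (0.259, 51, 56.4)
t 13.90 tcp [ 0.4428 -0.3579  0.3354] yawy 1.978 F [ 0.2  1.1 -0.6] w 86.626 gf 0.0 grasp-in-platter [ -18.5 -458.7  205.1] grasp-in-stand [-118.5 -458.7  354.4]
side (0.258, 45, 58.5) top (0.261, 49, 56.4)
tool delta to bail mm [  0.7  -6.3 235.6]
```

View pics/c5.png

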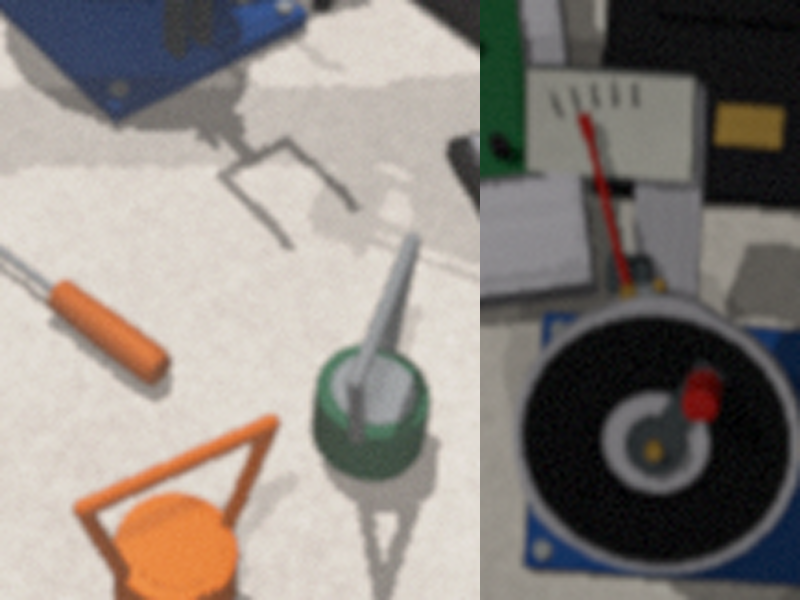

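Needle stays at about 0.27 after release. The bail ends are at crop (414,238) and (355,388), so I'll refine its position from those.

```bash
python3 - <<'E'
from look import *
s3=load("side3")
q=lambda u,v:(235+u/3.692,240+v/3.704)
a,b=onz(s3,*q(414,240),.12),onz(s3,*q(356,386),.12)
print(a,b,np.linalg.norm(a-b),(a+b)/2,np.arctan2(*(a-b)[1::-1]))
c2=lambda u,v:(370+u*60/560,195+v*60/560)
for n,uv in [("far",[c2(215,187),q(414,240)]),("near",[c2(400,548),q(356,386)])]: print(n,tri([t,s3],uv))
st=ctrl.get_state();Rm=R.from_rotvec(st["tool_rot"]).as_matrix()
m=(tri([t,s3],[c2(215,187),q(414,240)])[0]+tri([t,s3],[c2(400,548),q(356,386)])[0])/2
print(m,np.round(Rm.T@(np.array([m[0],m[1],.101])-st["position"])*1e3,1))
E
```

```text
[ 0.4985825  -0.34258103  0.12      ] [ 0.39096637 -0.39372338  0.12      ] 0.11915020159703454 [ 0.44477444 -0.3681522   0.12      ] 0.44363550041131583
far (array([ 0.49960823, -0.34222097,  0.11901867]), np.float64(0.13140379872049834))
near (array([ 0.38930488, -0.39495036,  0.12262635]), np.float64(0.00016509822961552345))
[ 0.44445656 -0.36858566  0.12082251] [  0.4  -9.2 235.6]
```

```bash

python3 -m crank '[[[0,-5,10,-0.038,-1],[0,-4,25,0,-0.5],[0,0,30,0,-0.5],[0,0,30,0,-0.5],[0,0,30,0,-0.5],[0,0,30,0,-0.5],[0,0,30,0,-0.5],[0,0,25,0,-0.5],[0,0,15,0,-0.5],[0,0,10,0,-0.5]]]' 40 >/dev/null; python3 look.py
python3 -m crank '[[[0,0,0,0,1],[0,0,0,0,1],[0,0,0,0,1],[0,0,0,0,1],[0,0,0,0,1],[0,0,0,0,1],[0,0,0,0,1],[0,0,0,0,1],[0,0,0,0,1],[0,0,0,0,1]]]' 40 >/dev/null; python3 look.py
python3 -m crank '[[[0,0,0,0,1],[0,0,0,0,1],[0,0,0,0,1],[0,0,0,0,1],[0,0,0,0,1],[0,0,0,0,1]]]' 40 >/dev/null; python3 look.py
```

```text
t 14.93 tcp [ 0.4447 -0.3666  0.0994] yawy 2.012 F [ 0.3 -0.5  0.5] w 65.638 gf 0.0 grasp-in-platter [-134.2 -467.1   -0.6] grasp-in-stand [-115.9 -467.1  118.4]
t 15.77 tcp [ 0.446  -0.3669  0.102 ] yawy 2.013 F [-0.4  0.7  0.8] w 8.842 gf 40.0 grasp-in-platter [-131.8 -467.4    1. ] grasp-in-stand [-114.7 -467.4  121. ]
t 16.27 tcp [ 0.4461 -0.3672  0.102 ] yawy 2.013 F [-1.6  1.9  2.5] w 8.399 gf 40.0 grasp-in-platter [-131.7 -467.6    1. ] grasp-in-stand [-114.5 -467.6  121. ]
```

```bash

python3 -m crank '[[[0,0,-3,0,1],[0,0,-6,0,1],[0,0,-10,0,1],[0,0,-15,0,1],[0,0,-20,0,1],[0,0,-20,0,1],[0,0,-20,0,1],[0,0,-20,0,1],[0,0,-20,0,1],[0,0,-10,0,1]]]' >/dev/null; python3 look.py
python3 -m crank '[[[0,0,-5,0.05,1],[0,0,0,0.08,1],[0,0,0,0.1,1],[0,0,0,0.1,1],[0,0,0,0.1,1],[0,0,0,0.054,1],[0,0,0,0.03,1],[-3,4,0,0,1],[-6,8,0,0,1],[-10,13,0,0,1]]]' >/dev/null
python3 -m crank '[[[-10,13,0,0,1],[-12,15,0,0,1],[-12,15,0,0,1],[-12,15,0,0,1],[-12,15,0,0,1],[-12,15,0,0,1],[-12,15,0,0,1],[-10,13,0,0,1],[-6,8,0,0,1],[-3,4,0,0,1]]]' >/dev/null; python3 look.py
python3 - <<'E'
from look import *
a=take("side","side4");b=take("top","top4")
cv2.imwrite("pics/c6.png",np.hstack([crop(a,235,140,395,340,480,600),crop(b,255,90,335,240,320,600)]))
E
```

```text
t 17.10 tcp [ 0.447  -0.3684  0.2492] yawy 2.012 F [ 0.7  0.5 -4.8] w 8.428 gf 40.0 grasp-in-platter [ -57.3 -468.7  128. ] grasp-in-stand [-113.7 -468.7  268.2]
t 18.77 tcp [ 0.5785 -0.2204  0.2506] yawy 1.503 F [ 0.2  1.  -5.2] w 8.548 gf 40.0 grasp-in-platter [  47.8 -311.7   68.9] grasp-in-stand [   6.9 -311.7  269.6]
```

View pics/c6.png

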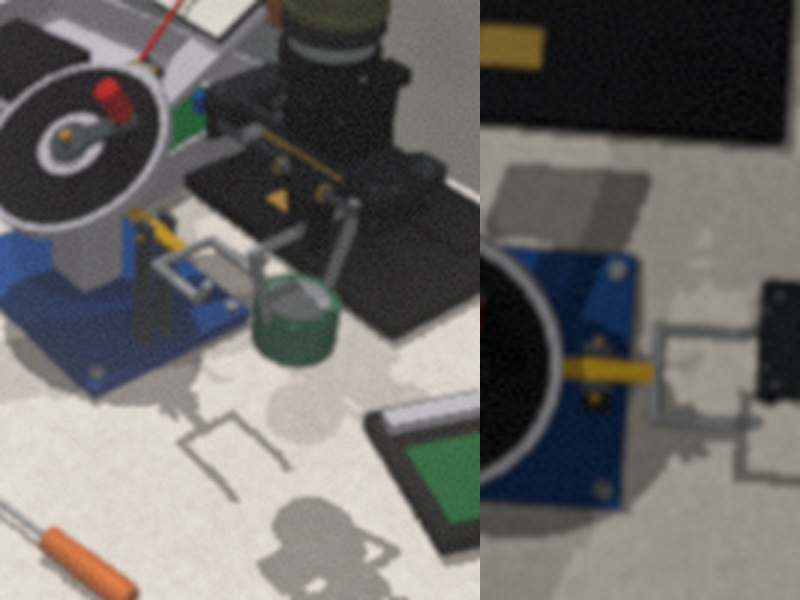

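The weight hangs level from the fingers, clear of the hook (crossbar at top crop x≈660). Next I lower to z≈0.197 and slide in from the open end.

```bash

python3 -m crank '[[[0,0,4,0,1],[0,0,9,0,1],[0,0,13,0,1],[0,0,14,0,1],[0,0,14,0,1],[0,0,11,0,1],[0,0,5,0,1],[0,0,2,0,1],[0,2,0,0,1],[0,4,0,0,1]]]' >/dev/null; python3 look.py
python3 -m crank '[[[0,8,0,0,1],[0,8,0,0,1],[0,8,0,0,1],[0,8,0,0,1],[0,8,0,0,1],[0,4,0,0,1],[0,2,0,0,1],[0,0,0,0,1]]]' >/dev/null; python3 look.py
python3 -m crank '[[[0,4,0,0,1],[0,8,0,0,1],[0,8,0,0,1],[0,8,0,0,1],[0,8,0,0,1],[0,8,0,0,1],[0,4,0,0,1],[0,2,0,0,1],[0,0,0,0,1]]]' >/dev/null; python3 look.py
python3 - <<'E'
from read import *
a=take("side","side5");print(reading(a))
cv2.imwrite("pics/c7.png",crop(a,225,140,345,290,480,600))
E
```

```text
t 19.70 tcp [ 0.5776 -0.2182  0.1796] yawy 1.498 F [-0.1  0.5 -4.1] w 8.866 gf 40.0 grasp-in-platter [  11.3 -309.6    8. ] grasp-in-stand [   5.8 -309.6  198.6]
t 20.37 tcp [ 0.5808 -0.1708  0.179 ] yawy 1.500 F [ 0.9  0.4 -5.4] w 8.811 gf 40.0 grasp-in-platter [  10.9 -262.     7.6] grasp-in-stand [   5.7 -262.   198. ]
t 21.12 tcp [ 0.5851 -0.1208  0.1794] yawy 1.500 F [ 2.9 -0.2 -5.5] w 8.731 gf 40.0 grasp-in-platter [  11.7 -211.8    7.6] grasp-in-stand [   6.3 -211.8  198.4]
(0.26, 40, 55.2)
```

View pics/c7.png

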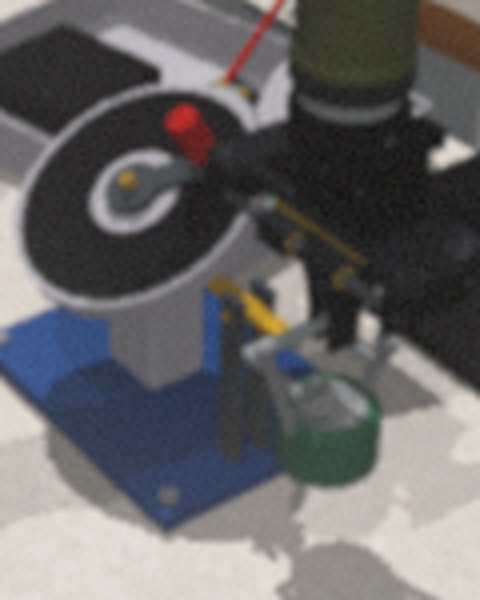

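The body is below the prongs and the bail above them. Now lowering gently, watching the force.

```bash

python3 -m crank '[[[0,0,3,0,1],[0,0,5,0,1],[0,0,6,0,1],[0,0,6,0,1],[0,0,5,0,1],[0,0,3,0,1],[0,0,2,0,1],[0,0,1,0,1],[0,0,0,0,1]]]' >/dev/null; python3 look.py
python3 -m crank '[[[0,0,2,0,1],[0,0,2,0,1],[0,0,2,0,1],[0,0,0,0,1]]]' >/dev/null; python3 look.py
python3 -m crank '[[[0,0,1.5,0,1],[0,0,1.5,0,1],[0,0,1.5,0,1],[0,0,0,0,1]]]' >/dev/null; python3 look.py
python3 -m crank '[[[0,0,1.5,0,1],[0,0,1.5,0,1],[0,0,1,0,1],[0,0,0,0,1]]]' >/dev/null; python3 read.py
```

```text
t 21.92 tcp [ 0.5842 -0.1216  0.1479] yawy 1.499 F [-0.3 -0.2 -5.3] w 8.889 gf 40.0 grasp-in-platter [  -4.8 -212.7  -19.3] grasp-in-stand [   5.5 -212.7  166.9]
t 22.25 tcp [ 0.5841 -0.1216  0.1418] yawy 1.499 F [ 0.3 -0.8 -5.5] w 8.472 gf 40.0 grasp-in-platter [  -7.9 -212.7  -24.6] grasp-in-stand [   5.5 -212.7  160.8]
t 22.58 tcp [ 0.5843 -0.1217  0.1374] yawy 1.499 F [ 0.1  0.5 -4.7] w 8.444 gf 40.0 grasp-in-platter [  -9.9 -212.8  -28.4] grasp-in-stand [   5.6 -212.8  156.4]
t 22.92 tcp [ 0.5843 -0.1217  0.1334] yawy 1.499 F [ 1.3 -0.1 -4.2] w 8.746 gf 40.0 grasp-in-platter [ -11.9 -212.8  -31.9] grasp-in-stand [   5.7 -212.8  152.4]
side (0.258, 40, 55.2)
```

```bash

python3 -m crank '[[[0,0,1.5,0,1],[0,0,1.5,0,1],[0,0,0,0,1],[0,0,0,0,1]]]' >/dev/null; python3 look.py
python3 -m crank '[[[0,0,1.5,0,1],[0,0,1.5,0,1],[0,0,0,0,1],[0,0,0,0,1]]]' >/dev/null; python3 look.py
python3 -m crank '[[[0,0,1,0,1],[0,0,1,0,1],[0,0,0,0,1],[0,0,0,0,1]]]' >/dev/null; python3 read.py
python3 - <<'E'
from read import *
a=take("side","side6")
cv2.imwrite("pics/c8.png",np.hstack([crop(a,265,170,345,270,480,600),crop(load("side5"),265,170,305,270,240,600)]))
E
```

```text
t 23.30 tcp [ 0.5844 -0.1216  0.1309] yawy 1.499 F [-0.5 -0.8 -1.9] w 8.780 gf 40.0 grasp-in-platter [ -13.1 -212.7  -34.2] grasp-in-stand [   5.7 -212.7  149.9]
t 23.63 tcp [ 0.5844 -0.1214  0.128 ] yawy 1.499 F [-1.6  1.   1. ] w 8.671 gf 40.0 grasp-in-platter [ -14.5 -212.5  -36.7] grasp-in-stand [   5.7 -212.5  147. ]
t 23.97 tcp [ 0.5845 -0.1213  0.1264] yawy 1.499 F [-2.2  1.3  6.6] w 8.417 gf 40.0 grasp-in-platter [ -15.3 -212.4  -38.1] grasp-in-stand [   5.8 -212.4  145.4]
side (0.255, 40, 55.2)
```

View pics/c8.png

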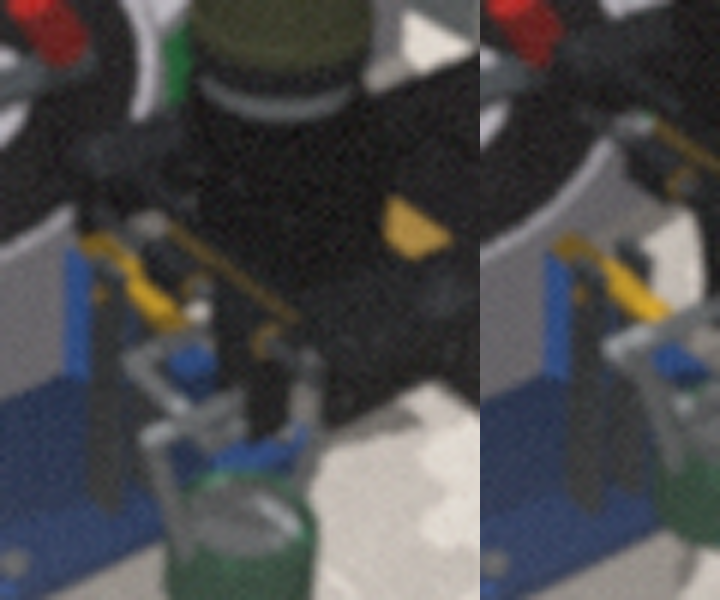

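The bail rests across the prongs (crop (150,435) to (240,400)) and the brake shoe has met the platter. I'll relieve the push, open a little, then withdraw upward.

```bash

python3 -m crank '[[[0,0,-1,0,1],[0,0,-1,0,1],[0,0,0,0,0.4],[0,0,0,0,0.4],[0,0,0,0,0.4],[0,0,0,0,0.4],[0,0,0,0,0.4],[0,0,0,0,0.4]]]' >/dev/null; python3 read.py
python3 -m crank '[[[0,0,-2,0,0.4],[0,0,-4,0,0.4],[0,0,-6,0,0.4],[0,0,-8,0,0.4],[0,0,-10,0,0.4],[0,0,-15,0,0.4],[0,0,-20,0,0.4],[0,0,-25,0,0.4],[0,0,-25,0,0.4],[0,0,-25,0,0.4]]]' >/dev/null; python3 read.py
python3 -m crank '[[[10,-15,-10,0,0.4],[10,-25,-10,0,0.4],[10,-25,0,0,0.4],[10,-25,0,0,0.4],[10,-25,0,0,0.4],[10,-25,0,0,0.4],[10,-25,0,0,0.4],[10,-15,0,0,0.4],[0,0,0,0,0.4]]]' >/dev/null; python3 read.py
python3 - <<'E'
from read import *
a=take("side","side7");b=take("top","top7");print(reading(a),reading(b))
cv2.imwrite("pics/c9.png",np.hstack([crop(a,225,110,345,260,480,600),crop(b,235,90,315,240,320,600)]))
E
```

```text
t 24.73 tcp [ 0.5842 -0.1218  0.1274] yawy 1.499 F [-0.6  0.4 -0.5] w 25.477 gf 0.0 grasp-in-platter [ -15.  -212.9  -37.1] grasp-in-stand [   5.5 -212.9  146.4]
side (0.255, 42, 55.2)
t 25.62 tcp [ 0.5844 -0.1217  0.27  ] yawy 1.499 F [ 1.1  0.1 -0.5] w 26.132 gf 0.0 grasp-in-platter [  56.5 -212.9   86.4] grasp-in-stand [   5.7 -212.9  289. ]
side (None, 7)
t 26.42 tcp [ 0.4884 -0.3008  0.2887] yawy 1.491 F [-0.1 -0.7  0.5] w 25.797 gf 0.0 grasp-in-platter [  -5.9 -398.3  144. ] grasp-in-stand [ -77.1 -398.3  307.7]
side (0.257, 47, 58.5)
(0.258, 46, 58.5) (0.256, 51, 56.4)
```

View pics/c9.png

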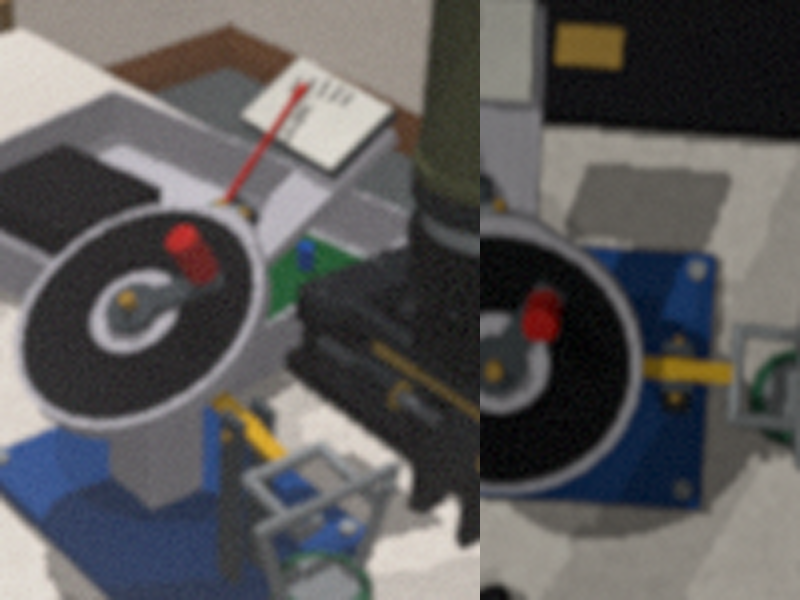

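The weight hangs across both prongs and the needle is unchanged at about 0.27. That was my eleventh picture, one over the limit, so I'll view no more. I'll check stillness numerically and hand in.

```bash

python3 -m crank '[[[0,0,0,0,0.4],[0,0,0,0,0.4],[0,0,0,0,0.4],[0,0,0,0,0.4],[0,0,0,0,0.4],[0,0,0,0,0.4],[0,0,0,0,0.4],[0,0,0,0,0.4]]]' >/dev/null
python3 - <<'E'
from read import *
from bench import job
a=take("side","side8");d=cv2.absdiff(cv2.GaussianBlur(a["pixels"],(5,5),0),cv2.GaussianBlur(load("side7")["pixels"],(5,5),0))[150:290,220:340]
print(reading(a),d.max(),d.mean());state()
print(job.close_job())
E
```

```text
(0.258, 47, 58.5) 35 0.8844642857142857
t 27.28 tcp [ 0.4916 -0.2955  0.2875] yawy 1.499 F [-0.7  0.   0.1] w 26.046 gf 0.0 grasp-in-platter [  -4.1 -392.9  141.5] grasp-in-stand [ -74.3 -392.9  306.5]
the job is handed in; nothing more can be done
None
```

The job is handed in at 27.3 s: the platter was released at its high spot (needle about 0.27 rad) and the green weight hangs by its bail on both prongs. I judged the brake on from the contact force and the last picture rather than a measured angle, no verdict came back, and I viewed 11 pictures, one over the limit of 10.

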